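Lift the long machine knife out of its rack with the sprung clamp and hold it level

TASK

Take the longer of the two machine knives out of the rack with the sprung carrying clamp, so that the gripper never touches the freshly ground knife: pinch the clamp's lever to open its jaws, set them over the back of the knife at the middle of its length with the knife's back up against the stop between the jaws, and let the spring close them on it while the knife still stands in the rack. Then take the clamp by its back plate, lift the knife out of the rack and keep holding it steady, level and upright in the air, its cutting edge at least 10 cm above the bench, nothing but the clamp carrying it; the program finishes while holding. Leave the short knife, the oil bottle, the loupe and the blade box where they are.

Things in the scene. Friction and masses are not known exactly. Their poses are not given: they have to be found in the camera images.
- long_knife: the longer steel machine knife, 170 x 6 x 55 mm (length, thickness, height), 0.28 to 0.45 kg, standing on its cutting edge in the rack, a bolt hole near each end. Origin: middle of its cutting edge (underside). x along its length, y across its thickness, z up to its back at z = 55 mm. The lower 12 mm taper to the edge. It has 1.5 mm of play in the slot and can lean a few degrees.
- short_knife: the shorter knife, 120 mm long, else of the same section, axes and origin as the long one, in another slot; not to be disturbed.
- knife_rack: fixed rack: plywood base plate 150 x 130 x 8 mm with two black plastic combs across it at x = -50 and +50 mm (12 mm thick in x, 116 mm long in y, top at z = 38 mm). Slots 7.5 mm wide, along x, at y = -36, 0, +36 mm, floor at z = 10 mm; the knives stand in the outer slots, either way round. Origin: centre of its underside.
- clamp: loose sprung clamp, 98 mm high, 0.2 kg, standing upright on its shut jaws. Origin: underside, middle of its width, at the fixed jaw's face. Dark steel back plate: x -22 to 22, y -13 to -3, z 0 to 98 mm; its foot carries the fixed jaw's rubber pad (face y = 0, z 0 to 26 mm). The lever turns on a pin along x at y = 12, z = 45 mm and at rest leans out to +y, its end at y = 36, z = 92 mm (28 mm wide).
- clamp_pinch (a point): midway between back plate and the resting lever's end, 79 mm above the clamp's underside: fingers reaching 60 to 95 mm above the underside and closing along the clamp's y (49 mm over both at rest, about 28 mm when pinched) open the jaws to 15 mm. The pinched clamp stays in the grip and can be carried open.
- clamp_hold (a point): in the back plate, 79 mm above the underside (clamp y = -8 mm), midway between its two narrow flat sides, which lie 44 mm apart along the clamp's x: held there, clear of the lever, the clamp stays shut on what it carries.
- clamp_stop (a point): middle of the stop between the jaws, 27 mm above the clamp's underside, at y = 3 mm of the clamp: the middle of the knife's back lies here when the knife is fully in and clamped. The moving jaw's rubber nose presses 3 to 14 mm above the underside.
- clamp_lever (a joint): the clamp's sprung lever: 0 = jaws shut empty, about 0.16 = shut on a 6 mm knife, 0.43 rad = fully open (stop). The spring takes about 8 N at the lever's end at first and 14 N when fully open, and presses the jaws on the knife with about 14 N.
- oil_bottle: bystander: white oil bottle with a nozzle, 38 mm across, 125 mm high, origin at its underside.
- loupe: bystander: black loupe, 34 mm across, 26 mm high, origin at its underside.
- blade_box: bystander: small flat cardboard box, 74 x 55 x 18 mm, origin at its underside.
Not all that is in view belongs to the job. Leave any pink or yellow look-alike of the clamp alone.

How it is judged:
By the outcome, as a careful person would: the job done as asked, in the order asked, and still so for the second after the job is handed in, while the arm keeps its last pose, push and grip.
It also fails if it takes over 48 s, if anything falls off the work surface, if the arm or the gripper's body presses on something with over 40 N, if the wrist force passes 120 N, or if a joint passes its speed limit or range.

ROBOT

A 6-joint arm with a two-finger parallel gripper is mounted at the origin on a cart in front of the work surface, level with it; the furniture and walls round the work are solid. World frame = base frame: x ahead of the robot, y to its left, z up, the work surface at z = 0. Lengths are in m, angles in rad, forces in N, time in s.
With the tool pointing down it reaches from about 0.225 to 0.875 m from the base axis. Payload 3.4 kg.
Tool frame: the origin (TCP) lies between the finger pads; the fingertips stand 22 mm ahead of it and the grasp point (between the pads) lies 3 mm ahead of it (manip.finger_overhang is the distance from the TCP to the fingertips, in m); z points along the fingers, y is the line along which they close (so a half turn about z gives the same grasp; the last joint's range is limited). The gripper opens to 85 mm and grips with 20 to 120 N. Pads are 22 mm wide; open, the fingers measure 114 mm over their backs; the gripper's body (76 mm by 85 mm) begins 54 mm behind the grasp point. The pads swing forward as they close: fully open they stand 13 mm farther back than shut.
Start: joints at [1.127, 0.276, 1.505, -0, 1.361, -0.121], TCP at [0.182, 0.545, 0.253] pointing down, gripper open.
Joint ranges: [-2.89, 2.89], [-0.75, 2.08], [0.22, 2.7], [-1.18, 4.32], [0.11, 2.71], [-2.7, 2.7]. Speed limits (rad/s): [2.57, 2.57, 3.14, 3.14, 3.14, 3.14].

INTERFACE

Orientations are given as a unit quaternion [w, x, y, z].
In Python, from rig import get_state, eyes, order, manip gives the robot as it stands.
- The arm moves only by the tool drive_tool, never from a script. Its argument "rows" is a list of rows, each a list of 4 numbers: the shift along the tool's x, y, z in units of 25 mm (1.0 is 25 mm), then the turn about the tool's z in units of 6 degrees (1.0 is 6 degrees). A call has exactly 8 rows; each row is the pose to reach, as a shift and turn from the pose commanded when the call began, along the tool's axes at that moment; what a row does not reach only later rows make up. A row lasts 1/12 s, in which the tool goes at most 41.7 mm and 7.16 degrees, less where a joint would pass 70% of its speed; a pose out of reach is approached as far as the arm can. A call with a gripper value outside its range is refused whole. "grip" is the finger opening in mm, from 0 to 85.4, set as the call begins (left out, the last holds). The fingers move at their own pace and stop on an object; "newtons" is the grip in N (left out, the last holds). Time passes only in rows, so rows that repeat a pose let the fingers close, or fill a call up. It gives the time, the measured TCP pose, the force, the opening and the grip force at its end, in the units of the state.
- get_state(): the state, without advancing time (a new reading comes with each control period).
- eyes.get_image(name): name is "scene" or "top" or "wrist"; returns (picture, depth): 400x640x3 uint8, red, green, blue; 400x640 float32, m along the optical axis (not along the pixel's ray), 0 where there is no reading.
- eyes.camera_info(name): a dict with "fx", "fy", "cx", "cy" (pixels), "R" (3x3) and "t" (3): a world point X has camera coordinates R X + t. Camera axes: x right, y down, z forward; pixel columns grow to the right and rows downward; lengths in m; the calibration is good to about 2 mm. A picture is of the moment at which its call begins: read the wrist's pose just before it. camera_info takes no time and is no camera call; for the wrist camera it gives the pose at the moment of the call.
- order.sign_off(): hands the job in; it is judged then, once.
The state is a dict: "clock": time; "qpos": joint angles; "qd": joint speeds; "effort": joint torques, N m; "position": TCP position; "ee_rot": TCP orientation; "contact_force": force on the tool from outside, world axes, zero at the start; "moment": the same for the moment, N m; "width": finger opening in m; "gripper_force": force on a finger pad.
Only numpy, scipy, OpenCV 4.12 (cv2) and the standard library are available. Lean on these libraries where they do the work, as an engineer would, in place of code of your own. Each camera call takes 0.05 s, during which the arm holds its last target. There are 200 camera calls.

## Working session

There is one attempt and no reset: what is moved stays moved. The work goes in short steps, Python scripts to look and compute and a tool call to move; the robot and the scene stay as the last step left them, time stands still between calls to the robot, and variables do not carry over. Pictures are saved under pics/ and viewed, at most 10 in all, crops included, and the job is handed in when it is done.

Besides the shell and the picture viewer there is one more tool, called after "Request:" as name([rows], argument=value, ...), one row to a line, values as JSON. drive_tool: Moves the arm, as the interface text tells. Its arguments: {"type":"object","properties":{"rows":{"type":"array","items":{"type":"array","items":{"type":"number"}}},"grip":{"type":"number"},"newtons":{"type":"number"}},"required":["rows"]}

```bash
ls; mkdir -p pics; cat > h.py <<'E'
import numpy as np, cv2
from rig import get_state, eyes, order, manip
def cap(name):
    ci=eyes.camera_info(name); im,d=eyes.get_image(name); return im,d,ci
def cloud(d,ci):
    v,u=np.mgrid[:d.shape[0],:d.shape[1]]
    P=np.stack([(u-ci['cx'])/ci['fx']*d,(v-ci['cy'])/ci['fy']*d,d],-1)
    return (P-np.array(ci['t']))@np.array(ci['R'])
def ray(ci,u,v,z):
    R=np.array(ci['R']);c=-R.T@np.array(ci['t']);r=R.T@np.array([(u-ci['cx'])/ci['fx'],(v-ci['cy'])/ci['fy'],1])
    return c+r*(z-c[2])/r[2]
def proj(ci,X):
    p=np.array(ci['R'])@np.array(X)+np.array(ci['t']);return [ci['fx']*p[0]/p[2]+ci['cx'],ci['fy']*p[1]/p[2]+ci['cy']]
def save(n,im): cv2.imwrite('pics/'+n,im[...,::-1])
E
python3 - <<'E'
from h import *
ims=[]
for n in ['scene','top']:
    im,d,ci=cap(n); np.savez(n+'.npz',im=im,d=d); save(n+'.png',im); print(n,-np.array(ci['R']).T@np.array(ci['t']),ci['fx'])
s=get_state();print({k:np.round(v,3) for k,v in s.items()},manip.finger_overhang)
E
```

```text
pics
scene [-0.03177024  0.18654005  0.55385291] 496.6075926216433
top [ 0.44400192 -0.27991705  0.91102829] 396.1274239029354
{'clock': np.float64(0.1), 'qpos': array([ 1.127,  0.277,  1.506,  0.   ,  1.361, -0.121]), 'qd': array([-0.002, -0.002, -0.003, -0.002,  0.   , -0.003]), 'effort': array([ 3.000e-03, -4.177e+01, -2.464e+01, -0.000e+00,  6.000e-03,
        0.000e+00]), 'position': array([0.182, 0.545, 0.253]), 'ee_rot': array([-0.   ,  0.161,  0.987, -0.001]), 'contact_force': array([-0.056, -0.695,  0.044]), 'moment': array([-0.015,  0.032,  0.031]), 'gripper_force': np.float64(0.0), 'width': np.float64(0.085)} 0.022
```

View pics/scene.png

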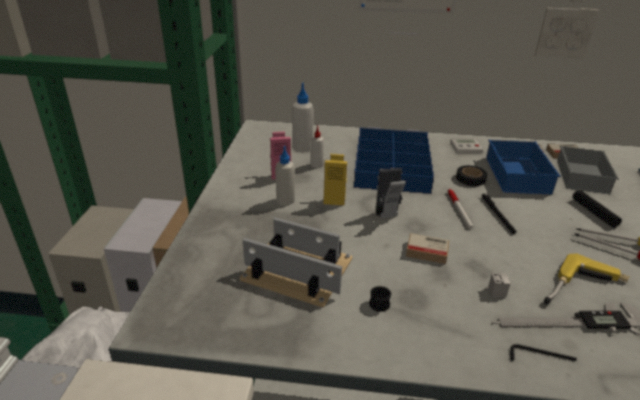

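View pics/top.png

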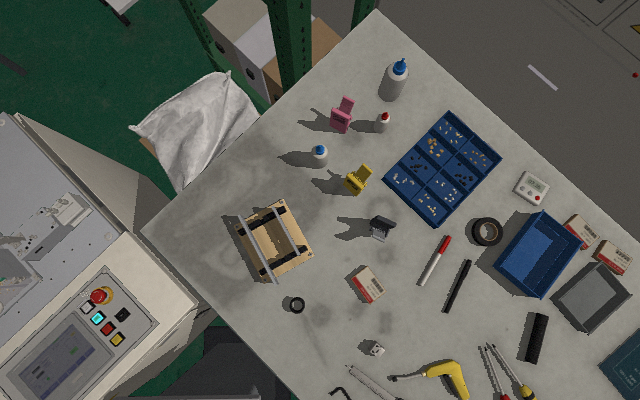

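Scene view: the long knife is the front one at (292,265), the short knife is behind it at (307,240), and the rack is under both. There are three clamp shapes: pink (281,157), yellow (335,180) and dark steel (390,192), which is (381,228) in the top view. The dark steel one fits the description. I'll confirm it in one crop and measure from both views.

```bash
python3 - <<'E'
from h import *
out=[]
for n,(u0,v0,w,h) in {'scene':(230,140,200,170),'top':(220,180,200,170)}.items():
    z=np.load(n+'.npz'); im,d=z['im'],z['d']; ci=eyes.camera_info(n)
    out.append(cv2.resize(im[v0:v0+h,u0:u0+w],(400,340),interpolation=cv2.INTER_CUBIC))
    P=cloud(d,ci); ok=d>0
    print(n,'bench z',[np.round(P[v,u],3) for u,v in ([(430,330),(200,260)] if n=='scene' else [(340,330),(220,180)])])
    def rep(lbl,u0,v0,u1,v1,zmin,zmax):
        m=np.zeros(d.shape,bool); m[v0:v1,u0:u1]=1; m&=ok&(P[...,2]>zmin)&(P[...,2]<zmax)
        p=P[m]; 
        if len(p)<5: print(lbl,len(p));return
        r=cv2.minAreaRect(p[:,:2].astype(np.float32)); print(lbl,len(p),'mean',np.round(p.mean(0),4),'rect',np.round(r[0],4),np.round(r[1],4),round(r[2],1),'zmax',np.round(np.percentile(p[:,2],[50,95,99]),4))
    if n=='scene': cl=(370,155,412,222); rk=(230,205,360,310)
    else: cl=(362,205,405,250); rk=(225,190,320,290)
    rep('clamp',*cl,0.02,.15); rep('clamp top',*cl,0.085,.12)
    rep('rack tall',*rk,0.045,.1); rep('rack all',*rk,0.004,.1)
    m=np.zeros(d.shape,np.uint8); m[rk[1]:rk[3],rk[0]:rk[2]]=1; m&=((P[...,2]>0.046)&ok).astype(np.uint8)
    k,l,st,c=cv2.connectedComponentsWithStats(m)
    for i in range(1,k):
        if st[i,4]>20:
            p=P[l==i]; r=cv2.minAreaRect(p[:,:2].astype(np.float32)); print(' comp',st[i],np.round(r[0],4),np.round(r[1],4),round(r[2],1),np.round(np.percentile(p[:,2],[50,90]),4))
save('crop.png',np.hstack(out))
E
```

```text
scene bench z [array([ 0.261, -0.266, -0.001]), array([ 0.605, -0.07 ,  0.   ])]
clamp 1571 mean [ 0.5469 -0.4637  0.0509] rect [ 0.5692 -0.4897] [0.0933 0.2406] 44.5 zmax [0.0417 0.0937 0.0971]
clamp top 229 mean [ 0.5102 -0.4252  0.0919] rect [ 0.5043 -0.4207] [0.0435 0.05  ] 57.6 zmax [0.0916 0.0971 0.0977]
rack tall 1845 mean [ 0.4777 -0.1837  0.0567] rect [ 0.4827 -0.1924] [0.1708 0.0823] 28.6 zmax [0.0575 0.0643 0.065 ]
rack all 6182 mean [ 0.4728 -0.1786  0.0321] rect [ 0.481  -0.1806] [0.1687 0.1302] 38.0 zmax [0.033  0.0633 0.0645]
 comp [273 217  67  29 686] [ 0.506 -0.22 ] [0.1207 0.0115] 28.0 [0.0578 0.0639]
 comp [ 242  238  100   40 1092] [ 0.4653 -0.1607] [0.1708 0.01  ] 28.6 [0.0579 0.0638]
top bench z [array([ 0.288, -0.337, -0.002]), array([ 0.628, -0.063, -0.   ])]
clamp 446 mean [ 0.5096 -0.4238  0.0679] rect [ 0.5043 -0.4224] [0.0444 0.0476] 63.5 zmax [0.0662 0.0978 0.0994]
clamp top 160 mean [ 0.5108 -0.4253  0.0946] rect [ 0.5046 -0.4219] [0.0432 0.0476] 63.5 zmax [0.0952 0.0987 0.1002]
rack tall 468 mean [ 0.4794 -0.182   0.0624] rect [ 0.4828 -0.1911] [0.1691 0.0783] 28.6 zmax [0.0636 0.0662 0.067 ]
rack all 3770 mean [ 0.485  -0.1897  0.0186] rect [ 0.4799 -0.2052] [0.2276 0.1522] 28.5 zmax [0.008  0.064  0.0659]
 comp [272 205  29  51 168] [ 0.5058 -0.2196] [0.1198 0.006 ] 28.7 [0.0635 0.0657]
 comp [238 214  40  72 296] [ 0.4656 -0.1596] [0.1691 0.0065] 28.6 [0.0636 0.0658]
```

View pics/crop.png

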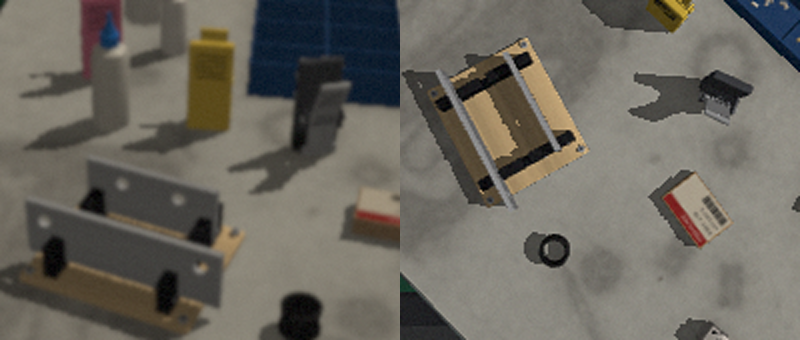

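The crop confirms it: the dark steel clamp with the grey lever is at left-crop (320,105) and right-crop (722,95), with the lever on the viewer's side. The long knife is the front one in the rack. Next I'll get the clamp's direction, then move.

```bash
python3 - <<'E'
from h import *
for n,cl in {'scene':(370,155,412,222),'top':(362,205,405,250)}.items():
    z=np.load(n+'.npz'); im,d=z['im'],z['d']; ci=eyes.camera_info(n); P=cloud(d,ci)
    m=np.zeros(d.shape,bool); m[cl[1]:cl[3],cl[0]:cl[2]]=1; m&=(d>0)&(P[...,2]>.03)&(P[...,2]<.11)&(np.hypot(P[...,0]-.51,P[...,1]+.425)<.06)
    g=im.astype(int).sum(-1)/3; 
    for lbl,mm in [('dark',m&(g<65)),('light',m&(g>85)),('top95',m&(P[...,2]>.094)),('slab80-92',m&(P[...,2]>.08)&(P[...,2]<.092))]:
        p=P[mm]; r=cv2.minAreaRect(p[:,:2].astype(np.float32)); print(n,lbl,len(p),np.round(p.mean(0),4),np.round(r[0],4),np.round(r[1],4),round(r[2],1))
    z=P[m]; print(np.round(proj(ci,[.5106,-.4253,.05])), 'y-dir -26.5 moves pixel', np.round(np.array(proj(ci,[.5106+.03*.895,-.4253-.03*.446,.09]))-proj(ci,[.5106,-.4253,.09])))
E
```

```text
scene dark 811 [ 0.5108 -0.4218  0.067 ] [ 0.5058 -0.4213] [0.0442 0.0468] 57.6
scene light 32 [ 0.4856 -0.4202  0.084 ] [ 0.4855 -0.4247] [0.0142 0.0389] 7.9
scene top95 74 [ 0.5205 -0.43    0.0962] [ 0.521  -0.4311] [0.0433 0.012 ] 60.0
scene slab80-92 204 [ 0.5053 -0.4226  0.0864] [ 0.5018 -0.4199] [0.044  0.0443] 60.0
[389. 194.] y-dir -26.5 moves pixel [-5. -8.]
top dark 281 [ 0.5163 -0.4259  0.0654] [ 0.5076 -0.4231] [0.0415 0.0397] 66.0
top light 119 [ 0.4941 -0.4191  0.0733] [ 0.5025 -0.4255] [0.036 0.047] 61.2
top top95 102 [ 0.5198 -0.4299  0.0967] [ 0.5061 -0.4223] [0.043  0.0439] 62.6
top slab80-92 54 [ 0.4977 -0.4186  0.0875] [ 0.5027 -0.4184] [0.0435 0.0413] 57.2
[380. 227.] y-dir -26.5 moves pixel [  6. -13.]
```

Request:
drive_tool([
  [-1,-1.3,0,0],
  [-2,-2.6,0,0],
  [-3,-3.9,0,0],
  [-4,-5.2,0,0],
  [-5,-6.5,0,0],
  [-6,-7.8,0,0],
  [-7,-9.1,0,0],
  [-8,-10.4,0,0],
])

```text
clock: 0.77
position: [0.2894, 0.2334, 0.2531]
ee_rot: [0.0, 0.16, 0.987, -0.0]
contact_force: [1.0, 0.2, 0.6]
width: 0.0853
gripper_force: 0.0
```

Request:
drive_tool([
  [-1,-1.3,0,0],
  [-2,-2.6,0,0],
  [-3,-3.9,0,0],
  [-4,-5.2,0,0],
  [-5,-6.5,0,0],
  [-6,-7.8,0,0],
  [-7,-9.1,0,0],
  [-8,-10.4,0,0],
])

```text
clock: 1.43
position: [0.3966, -0.0768, 0.2532]
ee_rot: [0.0, 0.161, 0.987, 0.0]
contact_force: [1.4, 1.1, -0.8]
width: 0.0853
gripper_force: 0.0
```

Request:
drive_tool([
  [-1,-1.2,0,1],
  [-2,-2.4,0,2],
  [-3,-3.6,0,3],
  [-4,-4.8,0,4],
  [-5,-6.0,0,5],
  [-6,-7.2,0,6],
  [-7,-8.4,0,7],
  [-7,-9.4,0,8],
])

```text
clock: 2.1
position: [0.4912, -0.3571, 0.2519]
ee_rot: [0.001, 0.55, 0.835, 0.0]
contact_force: [0.5, -0.8, 0.2]
width: 0.0853
gripper_force: 0.0
```

Request:
drive_tool([
  [0,0,0,1],
  [0,0,0,2],
  [0,0,0,3],
  [0,0,0,4],
  [0,0,0,5],
  [0,0,0,6],
  [0,0,0,7],
  [0,0,0,8],
])

```text
clock: 2.77
position: [0.488, -0.3529, 0.2526]
ee_rot: [-0.001, 0.842, 0.539, -0.0]
contact_force: [-0.2, 1.3, 0.2]
width: 0.0854
gripper_force: 0.0
```

```bash
cat >> h.py <<'E'
def go(x,y,z,yaw):  # yaw of tool y axis, deg -> units
    s=get_state(); w,a,b,c=s['ee_rot']; p=np.array(s['position'])
    R=np.array([[1-2*(b*b+c*c),2*(a*b-w*c),2*(a*c+w*b)],[2*(a*b+w*c),1-2*(a*a+c*c),2*(b*c-w*a)],[2*(a*c-w*b),2*(b*c+w*a),1-2*(a*a+b*b)]])
    yw=np.degrees(np.arctan2(R[1,1],R[0,1])); t=((yw-yaw)+90)%180-90
    print('at',np.round(p,4),'yaw_y',round(yw,2),'go',np.round(R.T@(np.array([x,y,z])-p)/.025,2),'turn',round(t/6,2),'q6',round(s['qpos'][5],2),'F',np.round(s['contact_force'],1))
E
python3 - <<'E'
from h import *
go(.504,-.4217,.2,-28.5)
im,d,ci=cap('wrist'); save('w1.png',im); np.savez('w1.npz',im=im,d=d)
print(-np.array(ci['R']).T@np.array(ci['t']),np.round(ci['R'],2))
P=cloud(d,ci)
m=(d>0)&(P[...,2]>.03)&(P[...,2]<.11)&(np.hypot(P[...,0]-.505,P[...,1]+.422)<.05)
for lo,hi in [(.0945,.11),(.086,.0935),(.03,.11)]:
    mm=m&(P[...,2]>lo)&(P[...,2]<hi); p=P[mm]
    if len(p)<10: print(len(p));continue
    r=cv2.minAreaRect(p[:,:2].astype(np.float32)); print(lo,len(p),np.round(p.mean(0),4),np.round(r[0],4),np.round(r[1],4),round(r[2],1),np.round(np.percentile(p[:,2],95),4))
E
```

```text
at [ 0.488  -0.3529  0.2526] yaw_y -24.79 go [-2.23  1.74  2.1 ] turn 0.62 q6 -0.31 F [-0.2  1.3  0.2]
[ 0.51550253 -0.29217422  0.37451512] [[ 0.91 -0.42 -0.  ]
 [-0.4  -0.88  0.26]
 [-0.11 -0.23 -0.97]]
0.0945 650 [ 0.5192 -0.4261  0.0984] [ 0.5052 -0.421 ] [0.0434 0.0463] 66.0 0.1001
0.086 230 [ 0.5032 -0.4151  0.0911] [ 0.5041 -0.4157] [0.0429 0.0444] 54.8 0.0933
0.03 2687 [ 0.5114 -0.4203  0.0712] [ 0.5046 -0.4206] [0.044  0.0479] 65.2 0.0995
```

View pics/w1.png

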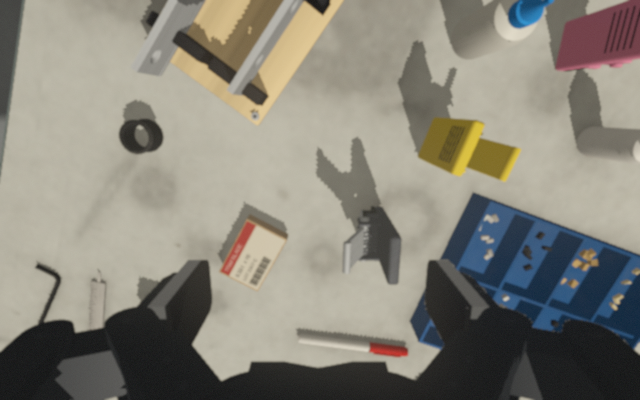

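The wrist view shows the clamp between the open fingers, plate at (388,245) and lever at (353,255). I'll measure the plate's direction more exactly.

```bash
python3 - <<'E'
from h import *
for n in ['top','w1']:
    z=np.load(n+'.npz'); d=z['d']; ci=eyes.camera_info('wrist' if n=='w1' else n); P=cloud(d,ci)
    m=(d>0)&(P[...,2]>.0955)&(P[...,2]<.11)&(np.hypot(P[...,0]-.505,P[...,1]+.422)<.05)
    p=P[m][:,:2]; ax=np.array([-.879,.477]); q=p[(p-[.521,-.431])@ax<.0085]
    for _ in range(3):
        l=cv2.fitLine(q.astype(np.float32),cv2.DIST_HUBER,0,.001,.001).ravel(); nrm=np.array([-l[1],l[0]]); nrm*=np.sign(nrm@ax)
        q=p[np.abs((p-l[2:])@nrm)<.0075]
    r=cv2.minAreaRect(q.astype(np.float32)); print(n,len(p),len(q),np.round(l,4),np.degrees(np.arctan2(l[1],l[0])),np.round(r[0],4),np.round(r[1],4),r[2])
    # silhouette-ish: lever end (light) far tail along normal
    m=(d>0)&(P[...,2]>.06)&(P[...,2]<.11)&(np.hypot(P[...,0]-.505,P[...,1]+.422)<.05); a=(P[m][:,:2]-r[0])@nrm; print('y extent rel plate mid',np.percentile(a,[.5,99.5]))
E
```

```text
top 74 74 [ 0.4193  0.9078  0.5208 -0.4305] 65.2098 [ 0.5208 -0.4304] [0.0425 0.0091] 65.84080505371094
y extent rel plate mid [-0.00539778  0.04229189]
w1 594 592 [ 0.4289  0.9034  0.5213 -0.4274] 64.602615 [ 0.5214 -0.4285] [0.0434 0.0104] 64.9167709350586
y extent rel plate mid [-0.00465345  0.04249962]
```

Request:
drive_tool([
  [-1,0.8,0,0],
  [-2.2,1.7,0.5,0],
  [-2.2,1.7,1.5,0],
  [-2.2,1.7,2.7,0],
  [-2.2,1.7,3.9,0],
  [-2.2,1.7,5,0],
  [-2.2,1.7,5.7,0],
  [-2.2,1.7,6,0],
], grip=85, newtons=50)

```text
clock: 3.48
position: [0.5024, -0.4191, 0.0993]
ee_rot: [-0.003, 0.841, 0.542, -0.001]
contact_force: [-0.8, 0.7, -0.4]
width: 0.0852
gripper_force: 0.0
```

```bash
python3 - <<'E'
from h import *
go(.5034,-.4210,.080,-25)
im,d,ci=cap('wrist'); save('w2.png',im); np.savez('w2.npz',im=im,d=d,R=ci['R'],t=ci['t'])
E
```

```text
at [ 0.5024 -0.4191  0.0993] yaw_y -24.39 go [-0.06  0.07  0.77] turn 0.1 q6 -0.38 F [-0.8  0.7 -0.4]
```

View pics/w2.png

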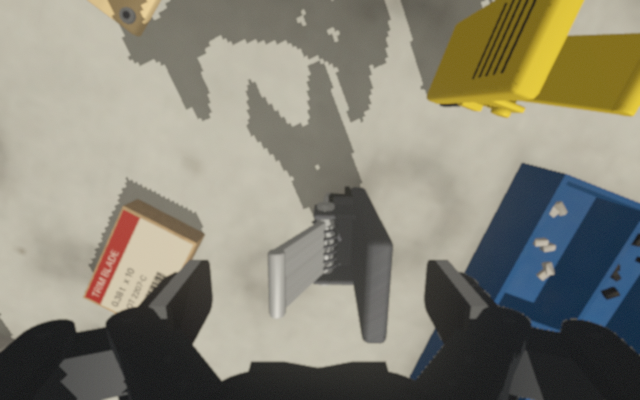

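Request:
drive_tool([
  [-0.1,0.12,0.3,0.1],
  [-0.1,0.12,0.7,0.1],
  [-0.1,0.12,0.8,0.1],
  [-0.1,0.12,0.8,0.1],
  [-0.1,0.12,0.8,0.1],
  [-0.1,0.12,0.8,0.1],
  [-0.1,0.12,0.8,0.1],
  [-0.1,0.12,0.8,0.1],
])

```text
clock: 4.2
position: [0.506, -0.4244, 0.0839]
ee_rot: [0.0, 0.844, 0.537, 0.0]
contact_force: [-0.0, -0.5, -0.6]
width: 0.0847
gripper_force: 0.0
```

Request:
drive_tool([
  [0,0,0,0],
  [0,0,0,0],
  [0,0,0,0],
  [0,0,0,0],
  [0,0,0,0],
  [0,0,0,0],
  [0,0,0,0],
  [0,0,0,0],
], grip=20, newtons=50)

```text
clock: 4.87
position: [0.5111, -0.4282, 0.0877]
ee_rot: [0.008, 0.844, 0.536, 0.003]
contact_force: [6.0, -1.8, 10.8]
width: 0.0264
gripper_force: 50.1
```

```bash
python3 - <<'E'
from h import *
go(.5034,-.4210,.080,-25); s=get_state(); print(s['width'],s['gripper_force'],s['clock'])
im,d,ci=cap('wrist'); np.savez('w3.npz',im=im,d=d,R=ci['R'],t=ci['t']);save('w3.png',im)
E
```

```text
at [ 0.5111 -0.4282  0.0877] yaw_y -25.13 go [ 0.13 -0.4   0.3 ] turn -0.02 q6 -0.37 F [ 6.  -1.8 10.8]
0.026406907603730188 50.09266020537325 4.8667
```

View pics/w3.png

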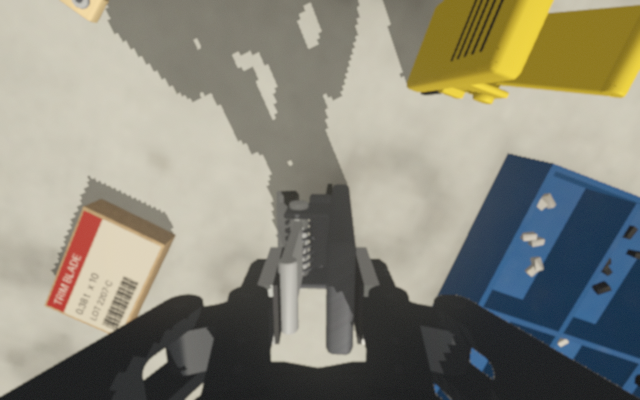

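Request:
drive_tool([
  [0,0,-0.3,0],
  [0,0,-0.8,0],
  [0,0,-1.4,0],
  [0,0,-2,0],
  [0,0,-2.7,0],
  [0,0,-3.4,0],
  [0,0,-4,0],
  [0,0,-4.5,0],
])

```text
clock: 5.58
position: [0.5052, -0.4238, 0.1963]
ee_rot: [-0.001, 0.844, 0.537, -0.0]
contact_force: [0.6, -0.6, -2.1]
width: 0.0256
gripper_force: 50.0
```

Request:
drive_tool([
  [0,0,0,1],
  [0,0,0,2],
  [0,0,0,3],
  [0,0,0,4],
  [0,0,0,5],
  [0,0,0,6],
  [0,0,0,6],
  [0,0,0,6],
])

```text
clock: 6.25
position: [0.5052, -0.4238, 0.1951]
ee_rot: [-0.001, 0.968, 0.251, -0.001]
contact_force: [-1.2, -0.0, -2.2]
width: 0.0258
gripper_force: 49.9
```

```bash
python3 - <<'E'
from h import *
s=get_state(); print(s['width'],s['gripper_force'],s['clock']); go(.5,-.42,.2,-61.4)
R=None
w,a,b,c=s['ee_rot']; p0=np.array(s['position'])
from scipy.spatial.transform import Rotation as Ro
R=Ro.from_quat([a,b,c,w]).as_matrix()
for n in ['wrist','scene','top']:
    im,d,ci=cap(n); np.savez('l_'+n+'.npz',im=im,d=d,R=ci['R'],t=ci['t'],p0=p0,RT=R); save('l_'+n+'.png',im)
    P=cloud(d,ci); T=(P-p0)@R   # tool coords
    m=(d>0)&(np.abs(T[...,0])<.032)&(np.abs(T[...,1])<.03)&(T[...,2]>-.03)&(T[...,2]<.1)
    t=T[m]; g=im[m].astype(int).mean(1)
    print(n,len(t),'z pct',np.round(np.percentile(t[:,2],[1,5,95,99]),4))
    for lo in np.arange(-.03,.1,.01):
        k=(t[:,2]>=lo)&(t[:,2]<lo+.01)
        if k.sum()>4: print('  z %.2f n%d x %.4f..%.4f y %.4f..%.4f'%(lo,k.sum(),*np.percentile(t[k,0],[2,98]),*np.percentile(t[k,1],[2,98])))
print(proj(eyes.camera_info('scene'),p0),proj(eyes.camera_info('top'),p0))
E
```

```text
0.025821196793747316 49.93627309799194 6.25
at [ 0.5052 -0.4238  0.1951] yaw_y -60.94 go [-0.11 -0.23 -0.2 ] turn 0.08 q6 0.26 F [-1.2 -0.  -2.2]
wrist 15025 z pct [-0.0292 -0.0263  0.0615  0.0759]
  z -0.03 n1884 x -0.0056..0.0142 y -0.0289..0.0291
  z -0.02 n3685 x -0.0166..0.0216 y -0.0192..0.0166
  z -0.01 n3343 x -0.0161..0.0239 y -0.0255..0.0230
  z 0.00 n977 x -0.0019..0.0240 y -0.0271..0.0242
  z 0.01 n540 x 0.0059..0.0241 y -0.0252..0.0230
  z 0.02 n274 x 0.0046..0.0241 y -0.0139..0.0114
  z 0.03 n1407 x -0.0162..0.0239 y -0.0180..0.0096
  z 0.04 n786 x -0.0146..0.0240 y -0.0185..0.0100
  z 0.05 n1320 x -0.0142..0.0240 y -0.0224..0.0093
  z 0.06 n367 x -0.0075..0.0240 y -0.0271..0.0111
  z 0.07 n366 x -0.0049..0.0240 y -0.0283..0.0111
  z 0.08 n76 x 0.0141..0.0241 y -0.0295..0.0121
scene 1420 z pct [-0.0266 -0.0135  0.0822  0.0858]
  z -0.03 n41 x -0.0146..0.0064 y -0.0270..0.0250
  z -0.02 n57 x -0.0134..0.0086 y -0.0282..0.0230
  z -0.01 n150 x -0.0214..0.0177 y -0.0270..0.0151
  z 0.00 n129 x -0.0215..0.0209 y -0.0271..0.0078
  z 0.01 n116 x -0.0215..0.0205 y -0.0260..0.0080
  z 0.02 n109 x -0.0217..0.0215 y -0.0191..0.0090
  z 0.03 n152 x -0.0213..0.0206 y -0.0161..0.0080
  z 0.04 n149 x -0.0216..0.0202 y -0.0187..0.0075
  z 0.05 n135 x -0.0217..0.0176 y -0.0203..0.0088
  z 0.06 n126 x -0.0215..0.0216 y -0.0252..0.0092
  z 0.07 n152 x -0.0215..0.0210 y -0.0265..0.0066
  z 0.08 n103 x -0.0215..0.0219 y -0.0289..0.0084
top 40 z pct [-0.027  -0.0225  0.0562  0.0573]
  z 0.03 n13 x -0.0206..0.0174 y -0.0165..-0.0054
  z 0.04 n14 x -0.0210..0.0151 y -0.0180..-0.0082
  z 0.05 n9 x -0.0124..0.0157 y -0.0203..-0.0078
[np.float64(399.07299543287195), np.float64(124.9121323291363)] [np.float64(392.62369221444754), np.float64(224.11459191614463)]
```

Request:
drive_tool([
  [0.4,-1,0,0.08],
  [0.9,-2.4,0,0.08],
  [1.4,-3.8,0,0.08],
  [2,-5.2,0,0.08],
  [2.5,-6.6,0,0.08],
  [3,-8,0,0.08],
  [3.5,-9.2,0,0.08],
  [3.7,-9.8,0,0.08],
])

```text
clock: 7.07
position: [0.4668, -0.1611, 0.1959]
ee_rot: [-0.001, 0.969, 0.247, -0.0]
contact_force: [-0.1, -1.2, -2.3]
width: 0.0259
gripper_force: 50.0
```

Request:
drive_tool([
  [0,0,0.4,0],
  [0,0,0.8,0],
  [0,0,1.1,0],
  [0,0,1.2,0],
  [0,0,1.2,0],
  [0,0,1.2,0],
  [0,0,1.2,0],
  [0,0,1.2,0],
])

```text
clock: 7.73
position: [0.4687, -0.1657, 0.166]
ee_rot: [0.0, 0.969, 0.245, 0.0]
contact_force: [-0.3, 0.4, -2.1]
width: 0.0254
gripper_force: 50.0
```

```bash
python3 - <<'E'
from h import *
from scipy.spatial.transform import Rotation as Ro
go(.4672,-.1642,.165,-61.4)
s=get_state(); w,a,b,c=s['ee_rot']; p0=np.array(s['position']); R=Ro.from_quat([a,b,c,w]).as_matrix()
for n in ['wrist','scene','top']:
    im,d,ci=cap(n); save('k_'+n+'.png',im); np.savez('k_'+n+'.npz',im=im,d=d,R=ci['R'],t=ci['t'],p0=p0,RT=R)
    P=cloud(d,ci); T=(P-p0)@R
    m=(d>0)&(P[...,2]>.057)&(P[...,2]<.072)&(np.abs(T[...,1])<.03)&(np.abs(T[...,0])<.1)&(np.abs(T[...,0])>.027)
    t=T[m]; print(n,len(t),'x ext',np.round(np.percentile(t[:,0],[1,99]),4),'z95',np.percentile(P[m][:,2],95))
    for lo,hi in [(-.09,-.06),(-.06,-.027),(.027,.06),(.06,.09)]:
        k=(t[:,0]>lo)&(t[:,0]<hi)
        if k.sum()>5: print('  knife x%.2f n%d y %.4f med %.4f %.4f'%(lo,k.sum(),*np.percentile(t[k,1],[3,50,97])))
    m=(d>0)&(np.abs(T[...,0])<.027)&(np.abs(T[...,1])<.035)
    for lo in np.arange(.02,.09,.01):
        k=m&(T[...,2]>=lo)&(T[...,2]<lo+.01)&(P[...,2]>.072)
        if k.sum()>8: print('  clamp z %.2f n%d x %.4f..%.4f y %.4f..%.4f'%(lo,k.sum(),*np.percentile(T[k][:,0],[2,98]),*np.percentile(T[k][:,1],[2,98])))
a=cv2.imread('pics/k_wrist.png'); b=cv2.imread('pics/k_scene.png')
b=cv2.resize(b[90:330,190:390],(400,480)); a=cv2.resize(a[0:400,160:480],(384,480)); cv2.imwrite('pics/k.png',np.hstack([a,b]))
E
```

```text
at [ 0.4687 -0.1657  0.166 ] yaw_y -61.61 go [-0.02 -0.08  0.04] turn -0.04 q6 0.6 F [-0.3  0.4 -2.1]
wrist 1338 x ext [-0.0825  0.0853] z95 0.06723984627496213
  knife x-0.09 n243 y -0.0090 med -0.0062 -0.0040
  knife x-0.06 n97 y -0.0095 med -0.0067 -0.0040
  knife x0.03 n532 y -0.0100 med -0.0069 -0.0044
  knife x0.06 n466 y -0.0102 med -0.0073 -0.0043
  clamp z 0.02 n274 x 0.0047..0.0242 y -0.0139..0.0114
  clamp z 0.03 n1426 x -0.0161..0.0239 y -0.0179..0.0095
  clamp z 0.04 n778 x -0.0146..0.0241 y -0.0187..0.0102
  clamp z 0.05 n1323 x -0.0142..0.0240 y -0.0225..0.0092
  clamp z 0.06 n363 x -0.0072..0.0240 y -0.0273..0.0113
  clamp z 0.07 n359 x -0.0055..0.0240 y -0.0282..0.0112
  clamp z 0.08 n75 x 0.0143..0.0241 y -0.0294..0.0121
scene 294 x ext [-0.0852  0.0507] z95 0.06488450555107939
  knife x-0.09 n102 y -0.0085 med -0.0060 -0.0010
  knife x-0.06 n117 y -0.0085 med -0.0062 -0.0008
  knife x0.03 n75 y -0.0088 med -0.0068 -0.0016
  clamp z 0.02 n109 x -0.0218..0.0104 y -0.0187..0.0093
  clamp z 0.03 n207 x -0.0217..0.0177 y -0.0161..0.0090
  clamp z 0.04 n224 x -0.0220..0.0209 y -0.0176..0.0080
  clamp z 0.05 n188 x -0.0220..0.0165 y -0.0203..0.0090
  clamp z 0.06 n156 x -0.0218..0.0132 y -0.0243..0.0102
  clamp z 0.07 n199 x -0.0219..0.0165 y -0.0272..0.0093
  clamp z 0.08 n155 x -0.0218..0.0157 y -0.0281..0.0107
top 88 x ext [-0.0842 -0.0281] z95 0.06581103853474884
  knife x-0.09 n38 y -0.0076 med -0.0047 -0.0022
  knife x-0.06 n50 y -0.0081 med -0.0050 -0.0024
```

View pics/k.png

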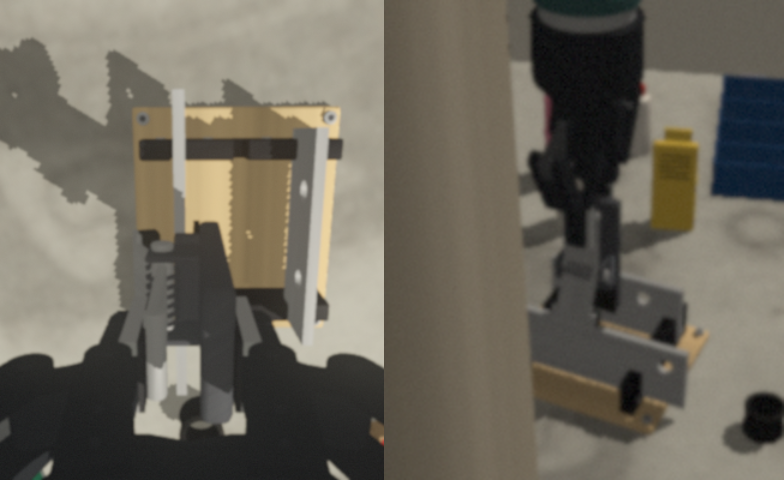

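The left half (wrist) shows the knife's back at crop (178,200) between the lever jaw (158,330) and the plate (215,300). The knife's middle lies 5 mm from the fixed face in a 15 mm gap, so I'll shift about 1 mm and start down.

Request:
drive_tool([
  [0,0.04,0,-0.07],
  [0,0.04,0.15,-0.07],
  [0,0.04,0.35,-0.07],
  [0,0.04,0.6,-0.07],
  [0,0.04,0.8,-0.07],
  [0,0.04,1.0,-0.07],
  [0,0.04,1.1,-0.07],
  [0,0.04,1.1,-0.07],
])

```text
clock: 8.55
position: [0.4683, -0.1657, 0.1373]
ee_rot: [-0.001, 0.968, 0.249, -0.001]
contact_force: [0.8, 0.2, -2.2]
width: 0.0255
gripper_force: 50.0
```

```bash
cat > look.py <<'E'
from h import *
from scipy.spatial.transform import Rotation as Ro
import sys
s=get_state(); w,a,b,c=s['ee_rot']; p0=np.array(s['position']); R=Ro.from_quat([a,b,c,w]).as_matrix()
go(*p0,-61.4)
im,d,ci=cap('wrist'); save(sys.argv[1],im)
P=cloud(d,ci); T=(P-p0)@R
m=(d>0)&(P[...,2]>.057)&(P[...,2]<.072)&(np.abs(T[...,1])<.03)&(np.abs(T[...,0])<.1)&(np.abs(T[...,0])>.027)
t=T[m]; print(len(t),np.round(np.percentile(t[:,0],[1,99]),4),'z',np.percentile(P[m][:,2],[50,95]))
for lo,hi in [(-.09,-.06),(.027,.06),(.06,.09)]:
    k=(t[:,0]>lo)&(t[:,0]<hi)
    if k.sum()>5: print('  knife x%.2f n%d y %.4f %.4f %.4f'%(lo,k.sum(),*np.percentile(t[k,1],[3,50,97])))
E
python3 look.py d1.png
```

```text
at [ 0.4683 -0.1657  0.1373] yaw_y -61.15 go [0. 0. 0.] turn 0.04 q6 0.59 F [ 0.8  0.2 -2.2]
2016 [-0.082   0.0861] z [0.06621646 0.06727239]
  knife x-0.09 n325 y -0.0093 -0.0068 -0.0037
  knife x0.03 n691 y -0.0090 -0.0062 -0.0034
  knife x0.06 n657 y -0.0091 -0.0060 -0.0034
```

Request:
drive_tool([
  [0,0,0.1,0],
  [0,0,0.2,0],
  [0,0,0.3,0],
  [0,0,0.4,0],
  [0,0,0.5,0],
  [0,0,0.6,0],
  [0,0,0.65,0],
  [0,0,0.65,0],
])

```text
clock: 9.27
position: [0.4698, -0.1669, 0.1258]
ee_rot: [0.002, 0.968, 0.249, 0.001]
contact_force: [-5.0, 1.1, 22.4]
width: 0.0254
gripper_force: 54.2
```

Request:
drive_tool([
  [0,-0.05,0,0],
  [0,-0.1,0,0],
  [0,-0.1,0,0],
  [0,-0.1,0,0],
  [0,-0.1,0,0],
  [0,-0.1,0,0],
  [0,-0.1,0,0],
  [0,-0.1,0,0],
])

```text
clock: 9.93
position: [0.4695, -0.1663, 0.1259]
ee_rot: [0.004, 0.968, 0.25, 0.002]
contact_force: [-3.6, -1.6, 20.0]
width: 0.0255
gripper_force: 53.9
```

Request:
drive_tool([
  [0,-0.06,0,0],
  [0,-0.12,0.03,0],
  [0,-0.17,0.05,0],
  [0,-0.17,0.05,0],
  [0,-0.17,0.05,0],
  [0,-0.17,0.05,0],
  [0,-0.17,0.05,0],
  [0,-0.17,0.05,0],
], grip=34)

```text
clock: 10.6
position: [0.4678, -0.1621, 0.1243]
ee_rot: [0.003, 0.968, 0.249, 0.002]
contact_force: [-3.4, -1.2, 17.0]
width: 0.0343
gripper_force: 13.8
```

```bash
python3 look.py d2.png
```

```text
at [ 0.4678 -0.1621  0.1243] yaw_y -61.12 go [0. 0. 0.] turn 0.05 q6 0.59 F [-3.4 -1.2 17. ]
2377 [-0.079   0.0848] z [0.06577783 0.06685214]
  knife x-0.09 n324 y -0.0094 -0.0064 -0.0036
  knife x0.03 n853 y -0.0094 -0.0063 -0.0033
  knife x0.06 n710 y -0.0090 -0.0061 -0.0033
```

View pics/d2.png

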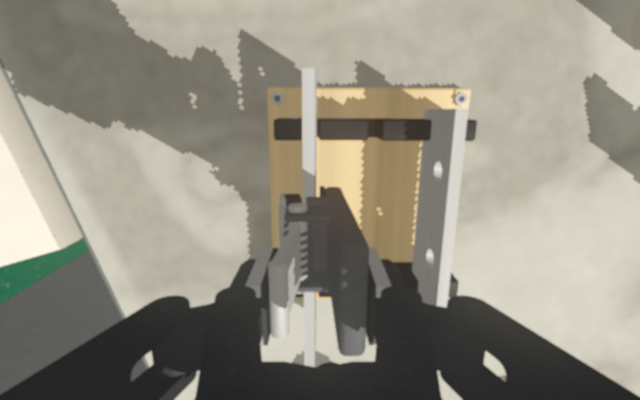

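The knife's back was dragged about 3.7 mm sideways and is leaning, because the stop was pressed down on it. I'll ease the press and bring it back before releasing.

Request:
drive_tool([
  [0,0,-0.12,0],
  [0,0,-0.12,0],
  [0,0.06,-0.12,0],
  [0,0.12,-0.12,0],
  [0,0.15,-0.12,0],
  [0,0.15,-0.12,0],
  [0,0.15,-0.12,0],
  [0,0.15,-0.12,0],
])

```text
clock: 11.32
position: [0.468, -0.1636, 0.1246]
ee_rot: [0.0, 0.968, 0.249, 0.001]
contact_force: [-1.1, 0.3, 8.2]
width: 0.034
gripper_force: 12.6
```

```bash
python3 look.py d3.png
```

```text
at [ 0.468  -0.1636  0.1246] yaw_y -61.16 go [0. 0. 0.] turn 0.04 q6 0.59 F [-1.1  0.3  8.2]
2272 [-0.0796  0.0853] z [0.06603446 0.06700881]
  knife x-0.09 n320 y -0.0072 -0.0047 -0.0018
  knife x0.03 n772 y -0.0073 -0.0044 -0.0018
  knife x0.06 n697 y -0.0071 -0.0042 -0.0013
```

Request:
drive_tool([
  [0,-0.1,-0.03,0],
  [0,-0.2,-0.03,0],
  [0,-0.25,-0.03,0],
  [0,-0.28,-0.03,0],
  [0,-0.28,-0.03,0],
  [0,-0.28,-0.03,0],
  [0,-0.28,-0.03,0],
  [0,-0.28,-0.03,0],
], grip=43)

```text
clock: 12.03
position: [0.464, -0.1572, 0.1245]
ee_rot: [-0.0, 0.968, 0.249, 0.0]
contact_force: [0.2, 1.2, 0.5]
width: 0.0431
gripper_force: 0.1
```

```bash
python3 look.py d4.png
```

```text
at [ 0.464  -0.1572  0.1245] yaw_y -61.16 go [0. 0. 0.] turn 0.04 q6 0.6 F [0.2 1.2 0.5]
2354 [-0.0794  0.0857] z [0.06609419 0.06716691]
  knife x-0.09 n309 y -0.0012 0.0012 0.0041
  knife x0.03 n823 y -0.0013 0.0017 0.0047
  knife x0.06 n737 y -0.0013 0.0016 0.0045
```

Request:
drive_tool([
  [0,0,0,0],
  [0,0,0,0],
  [0,0,0,0],
  [0,0,0,0],
  [0,0,-0.3,0],
  [0,0,-0.8,0],
  [0,0,-1.5,0],
  [0,0,-2.2,0],
], grip=85)

```text
clock: 12.75
position: [0.4637, -0.1571, 0.1804]
ee_rot: [-0.0, 0.968, 0.249, -0.0]
contact_force: [0.7, -0.2, -0.6]
width: 0.0852
gripper_force: 0.0
```

Request:
drive_tool([
  [0,0,-0.6,0],
  [0,0,-1.2,0],
  [0,0,-1.7,0],
  [0,0,-2,0],
  [0,0,-2,0],
  [0,0,-2,0],
  [0,0,-2,0],
  [0,0,-2,0],
])

```text
clock: 13.42
position: [0.4634, -0.1569, 0.2286]
ee_rot: [-0.001, 0.968, 0.249, -0.001]
contact_force: [-0.5, 0.7, -0.9]
width: 0.0851
gripper_force: 0.0
```

```bash
python3 - <<'E'
from h import *
go(.46,-.16,.2,28.6)
A=np.radians(28.6); tx=np.array([np.cos(A),np.sin(A)]); ty=np.array([np.sin(A),-np.cos(A)]); O=np.array([.4655,-.160])
pan=[]
for n in ['wrist','top','scene']:
    im,d,ci=cap(n); save('r_'+n+'.png',im); P=cloud(d,ci); q=P[...,:2]-O; X=q@tx; Y=q@ty; Z=P[...,2]
    B=(d>0)&(np.abs(X)<.1)&(np.abs(Y)<.045)&(Z<.16)&(Z>.02)
    k=B&(np.abs(X)>.027)&(Z>.058)&(Z<.072)&(np.abs(Y)<.012)
    if k.sum()>10: print(n,'knife',k.sum(),'X',np.round(np.percentile(X[k],[1,99]),4),'Y',np.round(np.percentile(Y[k],[3,50,97]),4),'Z95',np.percentile(Z[k],95))
    t=B&(np.abs(X)<.03)&(Z>.1); pz=np.percentile(Z[t],99); print('  clamp zmax',pz)
    p=t&(Z>pz-.005)&(Y>0); r=cv2.minAreaRect(P[p][:,:2].astype(np.float32)); print('  plate',p.sum(),np.round(r[0],4),np.round(r[1],4),round(r[2],1),'X',np.round(np.percentile(X[p],[1,99]),4),'Y',np.round(np.percentile(Y[p],[1,99]),4))
    for lo in np.arange(.075,.135,.015):
        kk=B&(np.abs(X)<.03)&(Z>lo)&(Z<lo+.015)
        if kk.sum()>8: print('  z%.3f n%d X %.4f..%.4f Y %.4f..%.4f'%(lo,kk.sum(),*np.percentile(X[kk],[1,99]),*np.percentile(Y[kk],[1,99])))
    u,v=proj(ci,[.4655,-.16,.08]); u,v=int(u),int(v); h=130 if n=='wrist' else 65; v=min(max(v,h),400-h);u=min(max(u,h),640-h)
    pan.append(cv2.resize(im[v-h:v+h,u-h:u+h],(266,266)))
save('r.png',np.hstack(pan))
E
```

```text
at [ 0.4634 -0.1569  0.2286] yaw_y -61.16 go [-0.18  0.04  1.14] turn -14.96 q6 0.6 F [-0.5  0.7 -0.9]
wrist knife 1159 X [-0.0827  0.0853] Y [-0.0026  0.0004  0.0036] Z95 0.06706168398424199
  clamp zmax 0.13809570161386356
  plate 1058 [ 0.4761 -0.1745] [0.0436 0.0102] 28.6 X [-0.0186  0.0236] Y [0.0127 0.0226]
  z0.075 n550 X -0.0193..0.0238 Y -0.0121..0.0157
  z0.090 n698 X -0.0174..0.0239 Y -0.0104..0.0171
  z0.105 n439 X -0.0165..0.0240 Y -0.0126..0.0189
  z0.120 n461 X -0.0172..0.0241 Y -0.0178..0.0227
  z0.135 n1394 X -0.0183..0.0232 Y -0.0176..0.0222
top knife 93 X [-0.0834  0.0841] Y [-0.0003  0.0025  0.0052] Z95 0.06570853271543459
  clamp zmax 0.13656334317811641
  plate 40 [ 0.4636 -0.183 ] [0.0158 0.0088] 26.8 X [-0.0206 -0.0049] Y [0.0148 0.0236]
  z0.075 n31 X -0.0216..-0.0012 Y -0.0083..0.0162
  z0.090 n33 X -0.0213..-0.0028 Y -0.0089..0.0217
  z0.120 n36 X -0.0212..-0.0036 Y 0.0148..0.0240
  z0.135 n12 X -0.0205..-0.0051 Y 0.0161..0.0234
scene knife 270 X [-0.0852  0.0475] Y [-0.001   0.0013  0.0067] Z95 0.0644578813236212
  clamp zmax 0.13515878429314368
  plate 146 [ 0.4744 -0.1768] [0.0439 0.0122] 30.6 X [-0.0216  0.0206] Y [0.0136 0.0243]
  z0.075 n291 X -0.0219..0.0197 Y -0.0111..0.0166
  z0.090 n247 X -0.0220..0.0173 Y -0.0110..0.0203
  z0.105 n274 X -0.0220..0.0204 Y -0.0133..0.0202
  z0.120 n446 X -0.0216..0.0202 Y -0.0159..0.0236
  z0.135 n12 X -0.0159..0.0175 Y -0.0157..0.0202
```

View pics/r.png

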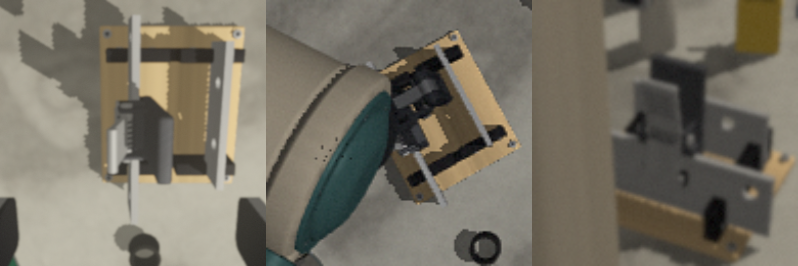

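The picture shows the clamp seated over the middle of the knife. Its top is 71 mm above the knife's back in all three views, so the knife is up against the stop. The plate seems to lean toward the short knife, so I'll measure the lean.

```bash
cat > lean.py <<'E'
from h import *
def lean(O=np.array([.4655,-.160]),zk=(.042,.062),zp=(.085,.132),names=('scene','wrist')):
    A=np.radians(28.6); tx=np.array([np.cos(A),np.sin(A)]); ty=np.array([np.sin(A),-np.cos(A)])
    for n in names:
        im,d,ci=cap(n); P=cloud(d,ci); q=P[...,:2]-O; X=q@tx; Y=q@ty; Z=P[...,2]; D=d>0
        k=D&(np.abs(X)>.027)&(np.abs(X)<.082)&(np.abs(np.abs(X)-.05)>.01)&(Z>zk[0])&(Z<zk[1])&(np.abs(Y)<.012)
        if k.sum()>60:
            v=cv2.fitLine(np.c_[Y[k],Z[k]].astype(np.float32),cv2.DIST_HUBER,0,.0005,.001).ravel(); print(n,'knife face',k.sum(),'lean deg',np.degrees(np.arctan(v[0]/v[1])),'Y',v[2],'z',v[3])
        for s,lbl in [((np.abs(X)<.021)&(np.abs(X)>.016)&(Y>0.0),'plate inner'),((X<-.0195)&(X>-.025)&(Y>-.002),'plate side')]:
            p=D&s&(Z>zp[0])&(Z<zp[1])&(Y<.04)
            if p.sum()>40:
                v=cv2.fitLine(np.c_[Y[p],Z[p]].astype(np.float32),cv2.DIST_HUBER,0,.0005,.001).ravel(); print(n,lbl,p.sum(),'lean',np.degrees(np.arctan(v[0]/v[1])),'Y',v[2],'z',v[3])
        m=D&(np.abs(X)<.026)&(Z>zp[0])&(Z<.15) 
        
if __name__=='__main__':
    lean()
E
python3 lean.py
```

```text
scene knife face 277 lean deg 3.1786237 Y 0.00017185982 z 0.052838057
scene plate inner 127 lean 6.2283034 Y 0.013596669 z 0.11008667
scene plate side 84 lean 4.9590087 Y 0.016053336 z 0.108047776
wrist knife face 146 lean deg 3.3906395 Y -0.0033731423 z 0.049647808
wrist plate inner 168 lean 10.680392 Y 0.00867103 z 0.10428744
```

Request:
drive_tool([
  [0,0,0,-1],
  [0,0,0,-2],
  [0,0,0,-3],
  [0,0,0,-4],
  [0,0,0,-5],
  [0,0,0,-6],
  [0,0,0,-7],
  [0,0,0,-7.5],
])

```text
clock: 14.33
position: [0.4639, -0.1572, 0.2294]
ee_rot: [-0.0, 0.798, 0.602, -0.0]
contact_force: [-0.4, -0.6, 0.6]
width: 0.0849
gripper_force: 0.0
```

Request:
drive_tool([
  [0,0,0,-1],
  [0,0,0,-2],
  [0,0,0,-3],
  [0,0,0,-4],
  [0,0,0,-5],
  [0,0,0,-6],
  [0,0,0,-7],
  [0,0,0,-7.5],
])

```text
clock: 15.0
position: [0.4639, -0.1572, 0.2294]
ee_rot: [-0.0, 0.507, 0.862, 0.0]
contact_force: [0.1, 0.1, 0.5]
width: 0.0847
gripper_force: 0.0
```

```bash
python3 - <<'E'
from h import *
go(.4743,-.174,.12,28.6)
A=np.radians(28.6); tx=np.array([np.cos(A),np.sin(A)]); ty=np.array([np.sin(A),-np.cos(A)]); O=np.array([.4655,-.160])
im,d,ci=cap('wrist'); save('s.png',im); P=cloud(d,ci); q=P[...,:2]-O; X=q@tx; Y=q@ty; Z=P[...,2]
p=(d>0)&(np.abs(X)<.03)&(Z>.132)&(Z<.15)&(Y>0)&(Y<.04); r=cv2.minAreaRect(P[p][:,:2].astype(np.float32)); print(p.sum(),np.round(r[0],4),np.round(r[1],4),r[2],'X',np.percentile(X[p],[1,99]),'Y',np.percentile(Y[p],[1,99]),Z[p].max())
print((np.array(r[0])-O)@tx,(np.array(r[0])-O)@ty)
E
```

```text
at [ 0.4639 -0.1572  0.2294] yaw_y 29.09 go [-0.79  0.03  4.37] turn 0.08 q6 -0.98 F [0.1 0.1 0.5]
1067 [ 0.4759 -0.1748] [0.043  0.0109] 28.216236114501953 X [-0.01915326  0.02304171] Y [0.01275315 0.02280272] 0.13872399211444117
0.0020280533068242333 0.01792235240357909
```

Request:
drive_tool([
  [-0.4,0.02,0.3,0.05],
  [-0.79,0.05,0.8,0.08],
  [-0.79,0.05,1.6,0.08],
  [-0.79,0.05,2.5,0.08],
  [-0.79,0.05,3.3,0.08],
  [-0.79,0.05,4,0.08],
  [-0.79,0.05,4.3,0.08],
  [-0.79,0.05,4.3,0.08],
])

```text
clock: 15.72
position: [0.4736, -0.1737, 0.1198]
ee_rot: [-0.002, 0.513, 0.858, -0.0]
contact_force: [0.8, 0.6, -0.2]
width: 0.0852
gripper_force: 0.0
```

Request:
drive_tool([
  [0,0,0,0],
  [0,0,0,0],
  [0,0,0,0],
  [0,0,0,0],
  [0,0,0,0],
  [0,0,0,0],
  [0,0,0,0],
  [0,0,0,0],
], grip=38, newtons=20)

```text
clock: 16.38
position: [0.4753, -0.1744, 0.1231]
ee_rot: [0.001, 0.512, 0.859, -0.0]
contact_force: [-0.4, -0.7, 6.4]
width: 0.0434
gripper_force: 25.2
```

```bash
python3 -c "
from h import *
go(.4743,-.174,.12,28.6)"; python3 lean.py
```

```text
at [ 0.4753 -0.1744  0.1231] yaw_y 28.37 go [ 0.03 -0.03  0.12] turn -0.04 q6 -0.98 F [-0.4 -0.7  6.4]
scene knife face 277 lean deg 3.8837936 Y 0.00021811001 z 0.052708607
scene plate inner 95 lean 4.4074297 Y 0.013473217 z 0.10787265
scene plate side 53 lean -10.543481 Y 0.010271387 z 0.106599346
wrist knife face 1401 lean deg 3.4963098 Y -0.002592052 z 0.05091904
wrist plate inner 1573 lean 4.2407455 Y 0.011818223 z 0.11546601
wrist plate side 637 lean 3.6034002 Y 0.0055733835 z 0.12380127
```

Request:
drive_tool([
  [0.05,0,-0.04,0],
  [0.1,0,-0.04,0],
  [0.15,0,-0.04,0],
  [0.2,0,-0.04,0],
  [0.22,0,-0.04,0],
  [0.22,0,-0.04,0],
  [0.22,0,-0.04,0],
  [0.22,0,-0.04,0],
])

```text
clock: 17.15
position: [0.4728, -0.17, 0.1238]
ee_rot: [0.001, 0.512, 0.859, -0.0]
contact_force: [0.7, -4.2, 6.2]
width: 0.0434
gripper_force: 25.2
```

```bash
python3 -c "
from h import *
go(.4743,-.174,.12,28.6)"; python3 lean.py
```

```text
at [ 0.4728 -0.17    0.1238] yaw_y 28.4 go [-0.17 -0.02  0.15] turn -0.03 q6 -0.98 F [ 0.7 -4.2  6.2]
scene knife face 262 lean deg 0.6974895 Y -0.0017231512 z 0.052360795
scene plate inner 96 lean 1.3796821 Y 0.009533755 z 0.11734855
scene plate side 42 lean -13.461419 Y 0.0065617883 z 0.10554219
wrist knife face 1253 lean deg 1.2374297 Y -0.0042603523 z 0.049458493
wrist plate inner 1442 lean 2.7013578 Y 0.0072404305 z 0.11804212
wrist plate side 634 lean 1.397939 Y 0.00032751772 z 0.12071009
```

Request:
drive_tool([
  [0.04,0,0,0],
  [0.05,0,0,0],
  [0.05,0,0,0],
  [0.05,0,0,0],
  [0.05,0,0,0],
  [0.05,0,0,0],
  [0.05,0,0,0],
  [0.05,0,0,0],
])

```text
clock: 17.92
position: [0.4723, -0.169, 0.1239]
ee_rot: [0.002, 0.512, 0.859, -0.0]
contact_force: [0.7, -4.0, 5.2]
width: 0.0439
gripper_force: 25.3
```

Request:
drive_tool([
  [0.0,0,0,0],
  [0.0,0,0,0],
  [0.0,0,0,0],
  [0.0,0,0,0],
  [0.0,0,0,0],
  [0.0,0,0,0],
  [0.0,0,0,0],
  [0.0,0,0,0],
], grip=38, newtons=100)

```text
clock: 18.58
position: [0.4723, -0.169, 0.1239]
ee_rot: [0.002, 0.512, 0.859, -0.0]
contact_force: [1.6, -4.9, 5.7]
width: 0.0424
gripper_force: 100.2
```

```bash
python3 -c "
from h import *
go(.4743,-.174,.12,28.6)"; python3 lean.py
```

```text
at [ 0.4723 -0.169   0.1239] yaw_y 28.39 go [-0.21 -0.03  0.16] turn -0.03 q6 -0.98 F [ 1.6 -4.9  5.7]
scene knife face 265 lean deg -0.33525047 Y -0.002018312 z 0.052619178
scene plate inner 89 lean 2.5399125 Y 0.008918966 z 0.11584772
scene plate side 58 lean -14.162517 Y 0.004627214 z 0.10799867
wrist knife face 1214 lean deg 0.6069417 Y -0.0045562033 z 0.05180976
wrist plate inner 1268 lean 2.2467675 Y 0.006261524 z 0.11105407
wrist plate side 375 lean -0.29420787 Y -0.0009736479 z 0.11787376
```

Request:
drive_tool([
  [0,0,-0.1,0],
  [0,0,-0.25,0],
  [0,0,-0.45,0],
  [0,0,-0.7,0],
  [0,0,-1.0,0],
  [0,0,-1.3,0],
  [0,0,-1.6,0],
  [0,0,-1.9,0],
])

```text
clock: 19.35
position: [0.4694, -0.1661, 0.1697]
ee_rot: [-0.003, 0.512, 0.859, 0.001]
contact_force: [-0.8, -0.6, -6.3]
width: 0.0424
gripper_force: 102.6
```

Request:
drive_tool([
  [0,0,-0.4,0],
  [0,0,-0.9,0],
  [0,0,-1.4,0],
  [0,0,-1.9,0],
  [0,0,-2.4,0],
  [0,0,-2.9,0],
  [0,0,-3.3,0],
  [0,0,-3.5,0],
])

```text
clock: 20.02
position: [0.4715, -0.1677, 0.2596]
ee_rot: [0.001, 0.512, 0.859, 0.0]
contact_force: [-0.1, 0.3, -6.5]
width: 0.0422
gripper_force: 102.8
```

Request:
drive_tool([
  [0,0,0,0],
  [0,0,0,0],
  [0,0,0,0],
  [0,0,0,0],
  [0,0,0,0],
  [0,0,0,0],
  [0,0,0,0],
  [0,0,0,0],
])

```text
clock: 20.68
position: [0.4714, -0.168, 0.2578]
ee_rot: [-0.0, 0.512, 0.859, 0.0]
contact_force: [0.2, 0.0, -6.3]
width: 0.0425
gripper_force: 102.8
```

```bash
python3 - <<'E'
from h import *
from lean import lean
go(.4743,-.174,.12,28.6)
lean(zk=(.148,.2),zp=(.215,.265),names=('scene','wrist'))
A=np.radians(28.6); tx=np.array([np.cos(A),np.sin(A)]); ty=np.array([np.sin(A),-np.cos(A)]); O=np.array([.4655,-.160])
pan=[]
for n in ['scene','wrist']:
    im,d,ci=cap(n); P=cloud(d,ci); q=P[...,:2]-O; X=q@tx; Y=q@ty; Z=P[...,2]
    k=(d>0)&(np.abs(X)<.11)&(np.abs(Y)<.03)&(Z>.1)&(Z<.205)&(np.abs(X)>.028)
    for lo in [-.1,-.085,-.07,-.04,.028,.04,.07,.085]:
        b=k&(X>lo)&(X<lo+.015)
        if b.sum()>8: print(n,lo,b.sum(),'X',np.round(np.percentile(X[b],[1,99]),3),'Z',np.round(np.percentile(Z[b],[2,98]),4))
    u,v=proj(ci,[.4655,-.16,.17]); u=int(np.clip(u,150,490)); v=int(np.clip(v,120,280)); pan.append(cv2.resize(im[v-120:v+120,u-150:u+150],(390,312)))
save('f.png',np.hstack(pan))
E
```

```text
at [ 0.4714 -0.168   0.2578] yaw_y 28.36 go [-0.27 -0.01  5.51] turn -0.04 q6 -0.98 F [ 0.2  0.  -6.3]
scene knife face 953 lean deg 1.7941449 Y -0.0045129657 z 0.17065333
scene plate inner 100 lean 1.734073 Y 0.0065281987 z 0.23889948
scene plate side 94 lean -14.89978 Y 0.004709956 z 0.23680173
wrist knife face 3258 lean deg 2.7239246 Y -0.006259772 z 0.18420349
wrist plate inner 1215 lean 2.0562463 Y 0.0048174295 z 0.24826743
wrist plate side 56 lean -7.2069736 Y 0.0020064388 z 0.24652717
scene -0.1 51 X [-0.086 -0.085] Z [0.146 0.197]
scene -0.085 352 X [-0.085 -0.07 ] Z [0.1438 0.1978]
scene -0.07 331 X [-0.07  -0.055] Z [0.1434 0.1977]
scene -0.04 268 X [-0.04  -0.028] Z [0.1438 0.1981]
scene 0.028 303 X [0.028 0.043] Z [0.1439 0.1977]
scene 0.04 93 X [0.04  0.046] Z [0.1444 0.198 ]
wrist -0.085 805 X [-0.084 -0.07 ] Z [0.1521 0.2011]
wrist -0.07 831 X [-0.07  -0.055] Z [0.1532 0.2011]
wrist -0.04 681 X [-0.04  -0.028] Z [0.1553 0.2012]
wrist 0.028 857 X [0.028 0.043] Z [0.1506 0.2009]
wrist 0.04 862 X [0.04  0.055] Z [0.1515 0.201 ]
wrist 0.07 888 X [0.07  0.085] Z [0.1539 0.2011]
wrist 0.085 55 X [0.085 0.087] Z [0.1544 0.201 ]
```

View pics/f.png

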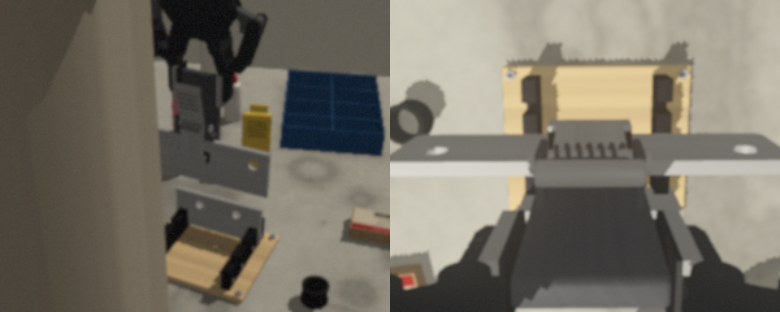

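The last picture shows the knife hanging level under the clamp, with its edge at about 0.143 m, a lean of about 2°, and the short knife still in its slot. The readings are steady, so I'm handing in.

```bash
python3 -c "
from h import *
s=get_state(); print(s['clock'],s['position'],s['width'],s['gripper_force'],np.abs(s['qd']).max())
print(order.sign_off())"
```

```text
20.8833 [ 0.47140142 -0.16795513  0.25803374] 0.04249899562582119 102.77047991752625 0.0017881055138220265
the job is handed in; nothing more can be done
None
```

The long knife is out of the rack and held steady by the clamp's back plate, level, leaning about 2° from upright, cutting edge about 14 cm above the bench; the job was handed in at 20.9 s.

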